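# Load a round bar into the V-block drilling fixture

### The job

Stand the thicker of the two round bars on end on the fixture's base plate, push it into the V-block until it sits home against both faces and let go of it. Only then slide the clamp up until its pad touches the bar, and leave the bar home and upright in the V with the clamp against it. Leave the thinner bar and the circuit board unit where they are.

Things in the scene. Friction and masses are not known exactly. Their poses are not given: they have to be found in the camera images.
- fixture: Fixture bolted to the table: grey base plate 256x140x14 mm, steel V-block and slide clamp on it. Origin: centre of the plate's underside; x runs from clamp to V-block, z up. V-block 45 mm above the plate, 114 mm wide; its 90 degree V stands upright, opens to -x: valley at x=+104.6 mm, y=0, mouth 92 mm wide at x=+58.6. V faces and plate are oiled (friction 0.15 to 0.2): bars slide easily.
- v_home (a point): Point on the plate's upper side (14 mm above the table) where the centre of the thick bar's underside is when the bar is home against both faces of the V; at fixture x = +65 mm, y = 0. Axes as the fixture's (x into the V).
- thick_bar: Plain aluminium round bar 56 mm in diameter, 80 mm long, standing on end on the table, about 0.5 kg. Origin: centre of its underside; z along the bar, up.
- thin_bar: Similar aluminium round bar, 38 mm in diameter, 80 mm long, standing on end elsewhere on the table, at least 13 cm from the thick one; stays where it is. Origin: centre of its underside; z up.
- clamp (a joint): Position of the slide clamp in m, range 0 to 0.110, growing towards the V-block. 0: fully back, the pad 95 mm from a bar that is home; at 0.095 the pad touches a bar that is home. It slides with about 2.5 N of friction and stays where it is left.
- clamp_knob (a point): Middle of the clamp's upright black knob (24 mm across, 50 to 77 mm above the table), 64 mm above the table. Axes as the fixture's. Below it the dark clamp block, 42 mm long (x), 56 mm wide, top 40 mm above the table; its steel pad's face is 28 mm ahead (+x) of the knob's axis.
- controller: Circuit board unit: boards between two clear plates on short legs, 70 x 106 x 52 mm, standing loose on the table beyond the bars; stays where it is. Origin: centre of the underside.
Things that resemble listed ones, but are neither listed nor needed, are in the scene too. Leave any purple or yellow look-alike of the thick_bar alone.

How it is judged:
By the outcome, as a careful person would: the job done as asked, in the order asked, and still so for the second after the job is handed in, with the robot touching nothing.
It also fails if it takes over 67 s, if anything falls off the work surface, if the arm or the gripper's body presses on something with over 40 N, if the wrist force passes 120 N, or if a joint passes its speed limit or range.

### The arm

A 6-joint arm with a two-finger parallel gripper is mounted at the origin on a cart in front of the work surface, level with it; the furniture and walls round the work are solid. World frame = base frame: x ahead of the robot, y to its left, z up, the work surface at z = 0. Lengths are in m, angles in degrees, forces in N, time in s.
With the tool pointing down it reaches from about 0.3 to 0.825 m from the base axis. Payload 5.4 kg.
Tool frame: the origin (TCP) lies midway between the tips of the shut fingers; the grasp point (between the pads) lies 19 mm behind it (arm.hold_point_z is the distance from the TCP to the grasp point, in m); z points along the fingers, y is the line along which they close (so a half turn about z gives the same grasp; the last joint's range is limited). The gripper opens to 92 mm and grips with 3 to 60 N. Pads are 20 mm wide; open, the fingers measure 128 mm over their backs; the gripper's body (75 mm by 189 mm) begins 69 mm behind the grasp point.
Start: joints at [-76.324, 9.076, 91.501, -0, 79.423, -12.038], TCP at [0.249, -0.518, 0.215] pointing down, gripper open.
Joint ranges: [-166.64, 166.64], [-54.1, 131.32], [10.49, 154.53], [-73.88, 253.88], [9.74, 151.15], [-171.62, 171.62]. Speed limits (degrees/s): [147.25, 147.25, 180, 180, 180, 180].

### API

Orientations are given as a 3x3 rotation matrix whose columns are the frame's x, y, z axes.
In Python, from station import arm, viewer gives the robot as it stands.
- The arm moves only by the tool carry_out, never from a script. Its argument "steps" is a list of rows, each a list of 3 entries, a list of its own where there are three numbers: the closure, from 0 (fully open) to 1 (shut), then the shift along the tool's x, y, z in cm, then the turn about the tool's z in rad. A call has 1 to 20 rows; each row is the pose to reach, as a shift and turn from the pose commanded when the call began, along the tool's axes at that moment; what a row does not reach only later rows make up. A row lasts 1/10 s, in which the tool goes at most 50 mm and 8.59 degrees, less where a joint would pass 70% of its speed; a pose out of reach is approached as far as the arm can. A call with a gripper value outside its range is refused whole. The fingers move at their own pace and stop on an object; the grip force is fixed at half the most. Time passes only in rows, so rows that repeat a pose let the fingers close. It gives the time, the measured TCP pose, the force, the opening and the grip force at its end, in the units of the state.
- arm.get_state(): the state, without advancing time (a new reading comes with each control period).
- viewer.snapshot(name): name is "scene" or "top" or "wrist"; returns the picture (480x640x3 uint8, red, green, blue); there is no depth.
- viewer.get_calibration(name): a dict with "vfov" (degrees; the focal length in pixels is half the picture's height over the tangent of half this angle, whatever the lens; pixels are square), "cx", "cy" (the principal point, pixels), "R" (3x3) and "t" (3): a world point X has camera coordinates R X + t. Camera axes: x right, y down, z forward; pixel columns grow to the right and rows downward; lengths in m; the calibration is good to about 2 mm. A picture is of the moment at which its call begins: read the wrist's pose just before it. get_calibration takes no time and is no camera call; for the wrist camera it gives the pose at the moment of the call.
- arm.close_job(): hands the job in; it is judged then, once.
The state is a dict: "time": time; "joints": joint angles; "qd": joint speeds; "joint_efforts": joint torques, N m; "eef_pos": TCP position; "eef_rot": TCP orientation; "ft_force": force on the tool from outside, world axes, zero at the start; "ft_torque": the same for the moment, N m; "grip_width": opening from 0.0 (shut) to 1.0 (fully open); "grip_force": force on a finger pad.
Only numpy, scipy, OpenCV 4.12 (cv2) and the standard library are available. Lean on these libraries where they do the work, as an engineer would, in place of code of your own. Each camera call takes 0.05 s, during which the arm holds its last target. There are 200 camera calls.

## Working session

There is one attempt and no reset: what is moved stays moved. The work goes in short steps, Python scripts to look and compute and a tool call to move; the robot and the scene stay as the last step left them, time stands still between calls to the robot, and variables do not carry over. Pictures are saved under pics/ and viewed, at most 10 in all, crops included, and the job is handed in when it is done.

Besides the shell and the picture viewer there is one more tool, called after ">>>" in YAML: its name, and indented under it one key for each argument. carry_out: Moves the arm, as the interface text tells. Its arguments: {"type":"object","properties":{"steps":{"type":"array","items":{"type":"array"}}},"required":["steps"]}

```bash
mkdir -p pics; cat > h.py <<'E'
import numpy as np, cv2
from station import arm, viewer
def snap(n,f):
    im=viewer.snapshot(n); cv2.imwrite('pics/'+f,im[...,::-1]); return im
def ray(n,u,v,z,c=None):
    c=c or viewer.get_calibration(n); f=240/np.tan(np.radians(c['vfov'])/2)
    R=np.array(c['R']);t=np.array(c['t']); o=-R.T@t
    d=R.T@np.array([(u-c['cx'])/f,(v-c['cy'])/f,1]); return o+d*(z-o[2])/d[2]
def proj(n,X,c=None):
    c=c or viewer.get_calibration(n); f=240/np.tan(np.radians(c['vfov'])/2)
    p=np.array(c['R'])@np.array(X)+np.array(c['t']); return p[0]/p[2]*f+c['cx'],p[1]/p[2]*f+c['cy']
E
python3 - <<'E'
from h import *
snap('top','top.png');snap('scene','scene.png')
for n in('top','scene'):
    c=viewer.get_calibration(n);print(n,c, -np.array(c['R']).T@np.array(c['t']))
s=arm.get_state();print(s['eef_rot'],s['time'],s['ft_force'])
E
```

```text
top {'vfov': 50.38577633381978, 'cx': 319.198358663298, 'cy': 241.508139461882, 'R': array([[ 0.00406514, -0.99996437,  0.00739762],
       [-0.99210605, -0.00496017, -0.12530354],
       [ 0.12533577, -0.00682985, -0.99209087]]), 't': array([-0.1109633 ,  0.61644054,  0.92975692])} [ 0.49549368 -0.1015516   1.0004664 ]
scene {'vfov': 57.13406275879412, 'cx': 315.0827734750817, 'cy': 236.29813693525816, 'R': array([[-0.90099098, -0.43356317, -0.01543474],
       [-0.1644453 ,  0.37422484, -0.91264095],
       [ 0.40146357, -0.8197431 , -0.40847063]]), 't': array([0.48423491, 0.18605125, 0.78560766])} [0.15149369 0.78431787 0.49816969]
[[ 9.00965211e-01  4.33891154e-01 -3.94914778e-04]
 [ 4.33891206e-01 -9.00963876e-01  1.58623046e-03]
 [ 3.32447414e-04 -1.60048851e-03 -9.99998664e-01]] 0.1 [-0.24738049 -0.45892651 -0.66054734]
```

View pics/top.png

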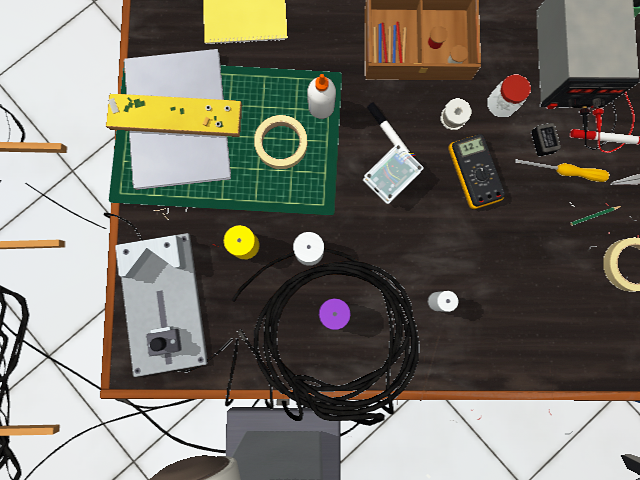

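View pics/scene.png

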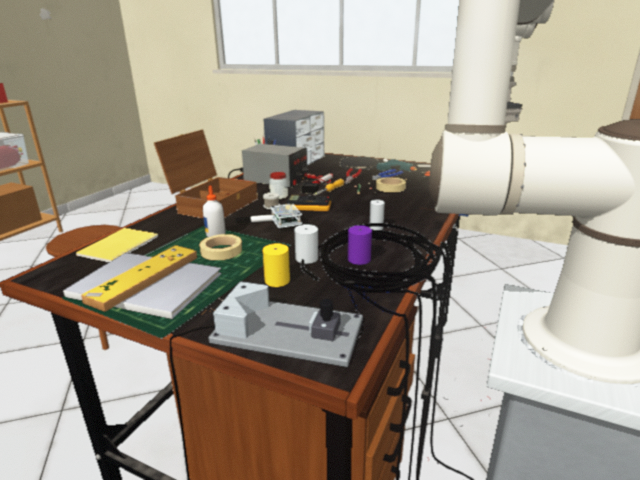

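The top view shows the white thick bar at (308,247), yellow and purple look-alikes at (240,240) and (334,314), and the thin bar at (447,300). The fixture's plate corners are near (117,243), (188,234), (207,365) and (133,377), with the knob at (158,344). The scene view agrees.

```bash
python3 - <<'E'
from h import *
im=cv2.imread('pics/top.png')
cv2.imwrite('pics/crop.png',cv2.resize(im[225:385,100:340],None,fx=3.3,fy=3.3,interpolation=cv2.INTER_CUBIC))
# bar top disc
m=(im.min(2)>170).astype(np.uint8); n,l,st,ce=cv2.connectedComponentsWithStats(m)
for i in range(1,n):
    if 150<st[i,4]<1200 and st[i,1]>200: print(st[i],ce[i],ray('top',*ce[i],.08))
E
```

```text
[293 232  31  30 704] [308.296875   246.58096591] [ 0.60239655 -0.08812897  0.08      ]
[437 291  21  21 326] [447.04601227 300.59815951] [ 0.50598242 -0.33789424  0.08      ]
[  4 294  18  25 197] [ 13.70558376 304.53807107] [0.49579826 0.43628239 0.08      ]
[  4 306  16  28 250] [ 11.292 320.36 ] [0.4679035  0.43835338 0.08      ]
[  0 325  16  51 293] [  7.32764505 348.62116041] [0.41861203 0.44140413 0.08      ]
[  7 342  39  47 674] [ 24.74925816 363.65430267] [0.39277711 0.4088304  0.08      ]
[128 399  59   8 305] [153.97704918 401.56721311] [0.32879033 0.17931247 0.08      ]
[145 399  57  32 718] [170.92061281 413.66016713] [0.30846563 0.14897904 0.08      ]
[341 421  42  39 599] [355.1736227  437.65943239] [ 0.26903024 -0.17170819  0.08      ]
[  0 459  17  21 211] [  7.39336493 471.13744076] [0.21255435 0.42473563 0.08      ]
[116 464  31  16 269] [131.50929368 473.91078067] [0.2083997  0.21240035 0.08      ]
```

View pics/crop.png

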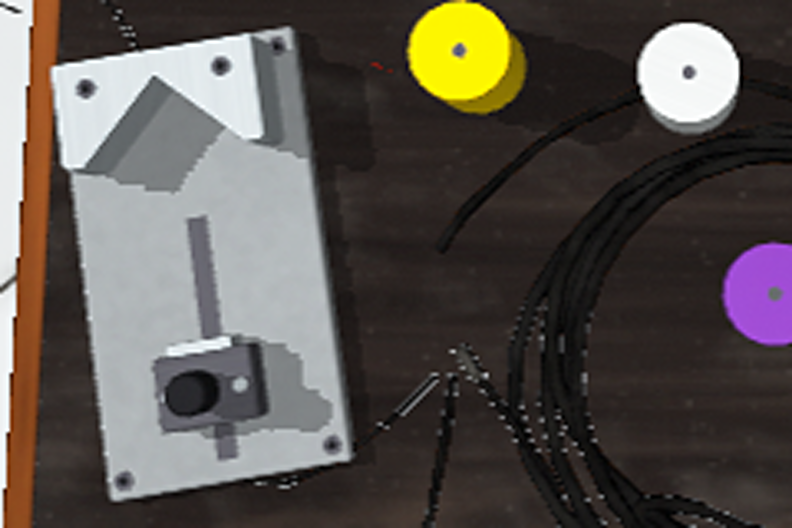

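The crop shows the plate corners at z=14 mm at (110,500), (352,459) and (293,28), the V valley top at (154,77) and the left mouth tip at (85,170). The block's front corners are at (68,166) and (262,140), and the knob top is at (191,393). I'll fit the fixture pose from these.

```bash
python3 - <<'E'
from h import *
from scipy.optimize import least_squares
P=[(-128,70,14,110,500),(-128,-70,14,352,459),(128,-70,14,293,28),(104.6,0,59,154,77),(58.6,46,59,85,170),(58.6,57,59,68,166),(58.6,-57,59,262,140)]
W=[];F=[]
for x,y,z,u,v in P:
    W.append(ray('top',u/3.3+100-.35,v/3.3+225-.35,z/1000)[:2]);F.append((x/1000,y/1000))
W=np.array(W);F=np.array(F)
def R(a): return np.array([[np.cos(a),-np.sin(a)],[np.sin(a),np.cos(a)]])
f=lambda p:((F@R(p[2]).T+p[:2])-W).ravel()
s=least_squares(f,[.5,.2,.1]);p=s.x;print(p,np.degrees(p[2]));print(f(p).reshape(-1,2)*1000)
print('home',R(p[2])@[.065,0]+p[:2])
k=ray('top',191/3.3+99.65,393/3.3+224.65,.077);print('knob',k, R(p[2]).T@(k[:2]-p[:2]))
for n,(u,v) in dict(yellow=(459/3.3+99.65,50/3.3+224.65),purple=(775/3.3+99.65,294/3.3+224.65)).items():print(n,ray('top',u,v,.08))
E=arm.get_state(); print(E['eef_pos'],E['joints'])
E
```

```text
[0.49940001 0.19398336 0.16784138] 9.616602899449799
[[-1.54727793  0.70051966]
 [-1.47047355 -0.32721572]
 [ 1.99937481 -0.26371551]
 [ 1.78719929 -0.70907159]
 [ 1.08181276  1.02444141]
 [-2.94107195  2.3054286 ]
 [ 1.09043658 -2.73038684]]
home [0.5634866 0.2048419]
knob [0.42778576 0.17837116 0.077     ] [-0.07321598 -0.00342933]
yellow [0.61417564 0.03833199 0.08      ]
purple [ 0.48181377 -0.13575887  0.08      ]
[ 0.24932234 -0.51752724  0.21373945] [-7.63243221e+01  9.10838284e+00  9.15631679e+01 -5.06689979e-04
  7.94221066e+01 -1.20390060e+01]
```

>>> carry_out:
  steps:
    - [0, [10, -4.6, 0], 0.1]
    - [0, [20, -9.2, 0], 0.2]
    - [0, [30, -13.8, 0], 0.28]
    - [0, [40, -18.4, 0], 0.28]
    - [0, [46, -21.2, 2], 0.28]
    - [0, [50.4, -23.3, 4], 0.28]
    - [0, [50.4, -23.3, 5], 0.28]
    - [0, [50.4, -23.3, 5], 0.28]
    - [0, [50.4, -23.3, 5], 0.28]
    - [0, [50.4, -23.3, 5], 0.28]
    - [0, [50.4, -23.3, 5], 0.28]
    - [0, [50.4, -23.3, 5], 0.28]
    - [0, [50.4, -23.3, 5], 0.28]
    - [0, [50.4, -23.3, 5], 0.28]
    - [0, [50.4, -23.3, 5], 0.28]
    - [0, [50.4, -23.3, 5], 0.28]

```text
time: 1.7
eef_pos: [0.602, -0.0908, 0.165]
eef_rot: [[0.986, 0.166, 0.0], [0.166, -0.986, -0.0], [0.0, 0.0, -1.0]]
ft_force: [-0.3, 0.2, 0.7]
grip_width: 0.997
grip_force: 0.0
```

```bash
python3 - <<'E'
from h import *
c=viewer.get_calibration('wrist'); im=snap('wrist','w1.png'); s=arm.get_state(); print(s['eef_pos'],s['eef_rot'],s['time'],c['R'],-c['R'].T@c['t'])
m=(im.min(2)>170).astype(np.uint8); n,l,st,ce=cv2.connectedComponentsWithStats(m)
for i in range(1,n):
    if st[i,4]>1500: print(st[i],ce[i],ray('wrist',*ce[i],.08,c))
E
```

```text
[ 0.60210202 -0.09066868  0.16501826] [[ 9.86089072e-01  1.66217144e-01  4.49946958e-04]
 [ 1.66217287e-01 -9.86089105e-01 -3.01237186e-04]
 [ 3.93617009e-04  3.71835660e-04 -9.99999853e-01]] 1.75 [[ 0.16548864 -0.98621098 -0.00118528]
 [-0.94701516 -0.15924672  0.27893148]
 [-0.27527404 -0.04503751 -0.96031027]] [ 0.67885512 -0.0773114   0.33561518]
[  483     0   157   144 10800] [571.17759259  67.65083333] [ 0.73986076 -0.22371833  0.08      ]
[ 276  189   79   92 5030] [313.85944334 238.80139165] [ 0.6056271  -0.08545641  0.08      ]
[   0  219   77  127 6993] [ 33.5968826  282.75818676] [0.53971694 0.10806529 0.08      ]
```

View pics/w1.png

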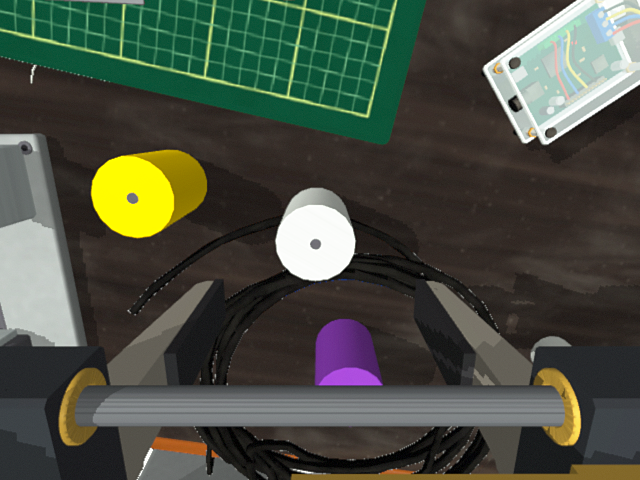

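The wrist view shows the white thick bar's top centre dot at (316,244), about (0.602,-0.0875), with clear space for both fingers. I'll descend and grip.

>>> carry_out:
  steps:
    - [0, [0, -0.3, 2], 0]
    - [0, [0, -0.3, 5], 0]
    - [0, [0, -0.3, 8], 0]
    - [0, [0, -0.3, 10.4], 0]
    - [0, [0, -0.3, 11.4], 0]
    - [0, [0, -0.3, 11.4], 0]
    - [0, [0, -0.3, 11.4], 0]
    - [1, [0, -0.3, 11.4], 0]
    - [1, [0, -0.3, 11.4], 0]
    - [1, [0, -0.3, 11.4], 0]
    - [1, [0, -0.3, 11.4], 0]
    - [1, [0, -0.3, 11.4], 0]
    - [1, [0, -0.3, 11.4], 0]
    - [1, [0, -0.3, 11.4], 0]
    - [1, [0, -0.3, 11.4], 0]
    - [1, [0, -0.3, 11.4], 0]
    - [1, [0, -0.3, 11.4], 0]

```text
time: 3.45
eef_pos: [0.6023, -0.087, 0.051]
eef_rot: [[0.986, 0.168, 0.001], [0.168, -0.986, -0.001], [0.001, 0.001, -1.0]]
ft_force: [0.2, -3.8, 2.5]
grip_width: 0.605
grip_force: 30.0
```

>>> carry_out:
  steps:
    - [1, [0, 0, -2], 0]
    - [1, [0, 0, -5], 0]
    - [1, [0, 0, -8], 0]
    - [1, [0, 0, -11], 0]
    - [1, [0, -1, -13], 0]
    - [1, [0, -3, -13], 0]
    - [1, [-0.2, -6, -13], 0]
    - [1, [-0.3, -9, -13], 0]
    - [1, [-0.4, -12, -13], 0]
    - [1, [-0.5, -15, -13], 0]
    - [1, [-0.6, -18, -13], 0]
    - [1, [-0.7, -21, -13], 0]
    - [1, [-0.8, -24, -13], 0]
    - [1, [-0.9, -27, -13], 0]
    - [1, [-0.9, -29, -12], 0]
    - [1, [-0.9, -29.4, -10], 0]
    - [1, [-0.9, -29.4, -8], 0]
    - [1, [-0.9, -29.4, -7], 0]
    - [1, [-0.9, -29.4, -7], 0]
    - [1, [-0.9, -29.4, -7], 0]

```text
time: 5.45
eef_pos: [0.5435, 0.2018, 0.1205]
eef_rot: [[0.986, 0.168, -0.001], [0.168, -0.986, 0.0], [-0.001, -0.0, -1.0]]
ft_force: [-0.4, 0.4, -4.3]
grip_width: 0.607
grip_force: 30.0
```

```bash
python3 - <<'E'
from h import *
c=viewer.get_calibration('wrist'); im=snap('wrist','w2.png'); np.save('c2.npy',c,allow_pickle=True)
R=np.array([[np.cos(.16784),-np.sin(.16784)],[np.sin(.16784),np.cos(.16784)]])
P=lambda x,y,z:tuple(np.round(proj('wrist',[*(R@[x,y]+[.4994,.19398]),z],c),0))
for q in [(.1046,0,.059),(.0586,.046,.059),(.0586,-.046,.059),(.0586,.057,.059),(.0586,-.057,.059),(.128,-.07,.014),(-.128,-.07,.014)]:print(q,P(*q))
E
```

```text
(0.1046, 0, 0.059) (np.float64(321.0), np.float64(160.0))
(0.0586, 0.046, 0.059) (np.float64(248.0), np.float64(235.0))
(0.0586, -0.046, 0.059) (np.float64(395.0), np.float64(235.0))
(0.0586, 0.057, 0.059) (np.float64(231.0), np.float64(235.0))
(0.0586, -0.057, 0.059) (np.float64(412.0), np.float64(235.0))
(0.128, -0.07, 0.014) (np.float64(423.0), np.float64(120.0))
(-0.128, -0.07, 0.014) (np.float64(401.0), np.float64(426.0))
```

View pics/w2.png

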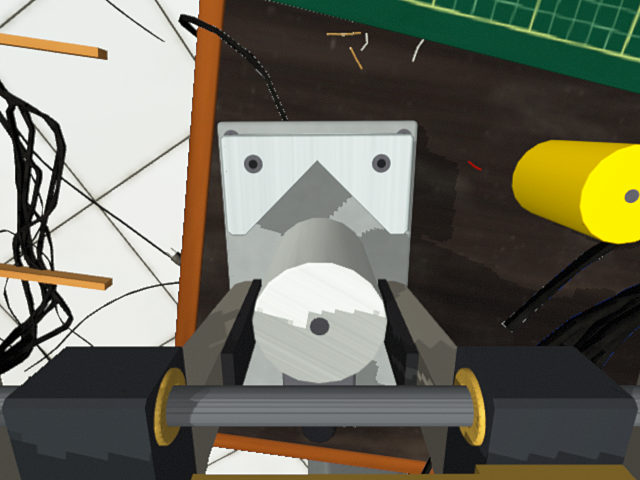

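The wrist view shows the bar centred over the V, its top dot at (320,326). The valley is at (318,160) against a predicted 321 and the mouth tips are near (243,234) and (390,233), so the fixture lies about 2.5 mm further to +y. I'll correct, lower, advance 14 mm and release.

>>> carry_out:
  steps:
    - [1, [0, -0.25, 1.5], 0]
    - [1, [0, -0.25, 3], 0]
    - [1, [0, -0.25, 4.2], 0]
    - [1, [0, -0.25, 5], 0]
    - [1, [0, -0.25, 5.4], 0]
    - [1, [0, -0.25, 5.5], 0]
    - [1, [0, -0.25, 5.5], 0]
    - [1, [0.4, -0.25, 5.5], 0]
    - [1, [0.8, -0.25, 5.5], 0]
    - [1, [1.2, -0.25, 5.5], 0]
    - [1, [1.4, -0.25, 5.5], 0]
    - [1, [1.4, -0.25, 5.5], 0]
    - [1, [1.4, -0.25, 5.5], 0]

```text
time: 6.8
eef_pos: [0.557, 0.2066, 0.0655]
eef_rot: [[0.986, 0.168, -0.0], [0.168, -0.986, -0.0], [-0.0, 0.0, -1.0]]
ft_force: [-0.5, -0.7, -5.4]
grip_width: 0.604
grip_force: 30.0
```

>>> carry_out:
  steps:
    - [1, [0, 0, 0.06], 0]
    - [1, [0, 0, 0.12], 0]
    - [1, [0, 0, 0.12], 0]
    - [1, [0, 0, 0.12], 0]

```text
time: 7.2
eef_pos: [0.5573, 0.2067, 0.0649]
eef_rot: [[0.986, 0.168, 0.001], [0.168, -0.986, 0.0], [0.001, -0.0, -1.0]]
ft_force: [-1.9, 0.0, 0.6]
grip_width: 0.603
grip_force: 30.0
```

>>> carry_out:
  steps:
    - [0, [0, 0, 0.06], 0]
    - [0, [0, 0, 0], 0]
    - [0, [0, 0, 0], 0]
    - [0, [0, 0, 0], 0]
    - [0, [0, 0, 0], 0]
    - [0, [0, 0, 0], 0]
    - [0, [0, 0, -1.5], 0]
    - [0, [0, 0, -4], 0]
    - [0, [0, 0, -6], 0]
    - [0, [-1, 0, -7], 0]
    - [1, [-3, 0, -7], 0]
    - [1, [-5, 0, -7], 0]
    - [1, [-6, 0, -7], 0]
    - [1, [-6, 0, -7], 0]
    - [1, [-6, 0, -7], 0]
    - [1, [-6, 0, -7], 0]
    - [1, [-6, 0, -7], 0]
    - [1, [-6, 0, -7], 0]
    - [1, [-6, 0, -7], 0]

```text
time: 9.1
eef_pos: [0.4981, 0.1966, 0.1343]
eef_rot: [[0.986, 0.168, -0.0], [0.168, -0.986, -0.0], [-0.0, -0.0, -1.0]]
ft_force: [0.7, 0.5, -0.1]
grip_width: 0.238
grip_force: 0.0
```

```bash
python3 - <<'E'
from h import *
c=viewer.get_calibration('wrist'); im=snap('wrist','w3.png'); np.save('c3.npy',c,allow_pickle=True)
R=np.array([[np.cos(.16784),-np.sin(.16784)],[np.sin(.16784),np.cos(.16784)]])
P=lambda x,y,z:tuple(np.round(proj('wrist',[*(R@[x,y]+[.4994,.19398]),z],c),0))
for q in [(.1046,0,.059),(.0586,.046,.059),(.0586,-.046,.059),(.065,0,.094),(.065,0.028,.094)]:print(q,P(*q))
E
```

```text
(0.1046, 0, 0.059) (np.float64(326.0), np.float64(81.0))
(0.0586, 0.046, 0.059) (np.float64(252.0), np.float64(159.0))
(0.0586, -0.046, 0.059) (np.float64(398.0), np.float64(159.0))
(0.065, 0, 0.094) (np.float64(326.0), np.float64(152.0))
(0.065, 0.028, 0.094) (np.float64(274.0), np.float64(152.0))
```

View pics/w3.png

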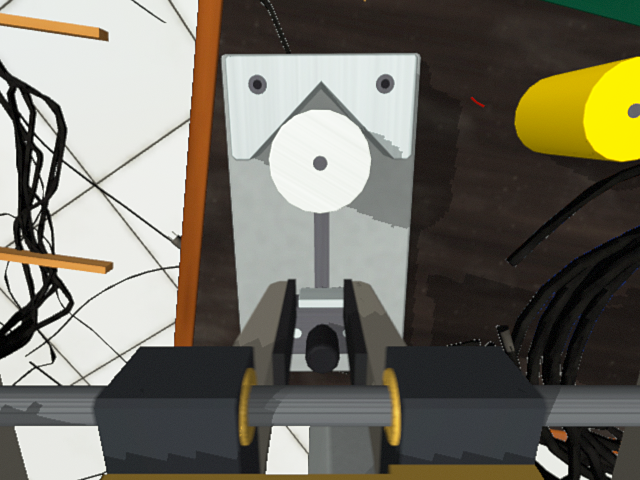

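The view shows the bar upright with its top dot at (320,162) and the valley at (321,82), so it is about 5 to 6 mm short of home and well centred. I'll close the fingers, lower them behind the bar and push.

>>> carry_out:
  steps:
    - [1, [0, 0, 2], 0]
    - [1, [0, 0, 4.5], 0]
    - [1, [0, 0, 7], 0]
    - [1, [0, 0, 9], 0]
    - [1, [0, 0, 9.8], 0]
    - [1, [0, 0, 9.8], 0]
    - [1, [0.6, 0, 9.8], 0]
    - [1, [1.2, 0, 9.8], 0]
    - [1, [1.6, 0, 9.8], 0]
    - [1, [1.9, 0, 9.8], 0]
    - [1, [2.1, 0, 9.8], 0]
    - [1, [2.3, 0, 9.8], 0]
    - [1, [2.45, 0, 9.8], 0]
    - [1, [2.45, 0, 9.8], 0]
    - [1, [2.45, 0, 9.8], 0]

```text
time: 10.65
eef_pos: [0.5219, 0.2007, 0.0363]
eef_rot: [[0.986, 0.168, -0.0], [0.168, -0.986, -0.0], [-0.0, -0.0, -1.0]]
ft_force: [-0.8, -0.4, 0.6]
grip_width: 0.005
grip_force: 0.6
```

>>> carry_out:
  steps:
    - [1, [0.1, 0, 0], 0]
    - [1, [0.2, 0, 0], 0]
    - [1, [0.3, 0, 0], 0]
    - [1, [0.35, 0, 0], 0]
    - [1, [0.4, 0, 0], 0]
    - [1, [0.4, 0, 0], 0]
    - [1, [0.4, 0, 0], 0]

```text
time: 11.35
eef_pos: [0.5252, 0.201, 0.0363]
eef_rot: [[0.986, 0.168, -0.002], [0.168, -0.986, -0.001], [-0.002, 0.0, -1.0]]
ft_force: [-5.1, -1.9, 4.1]
grip_width: 0.003
grip_force: 2.9
```

>>> carry_out:
  steps:
    - [1, [0.05, 0, 0], 0]
    - [1, [0.1, 0, 0], 0]
    - [1, [0.15, 0, 0], 0]
    - [1, [0.15, 0, 0], 0]
    - [1, [0.15, 0, 0], 0]

```text
time: 11.85
eef_pos: [0.5256, 0.2008, 0.0361]
eef_rot: [[0.986, 0.168, -0.005], [0.168, -0.986, -0.002], [-0.005, 0.001, -1.0]]
ft_force: [-9.7, -3.8, 7.4]
grip_width: 0.004
grip_force: 5.0
```

```bash
python3 - <<'E'
from h import *
im=snap('top','top2.png'); im=im[...,::-1]
cv2.imwrite('pics/crop2.png',cv2.resize(im[225:385,100:340],None,fx=3.3,fy=3.3,interpolation=cv2.INTER_CUBIC))
E
```

```text
(no output)
```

View pics/crop2.png

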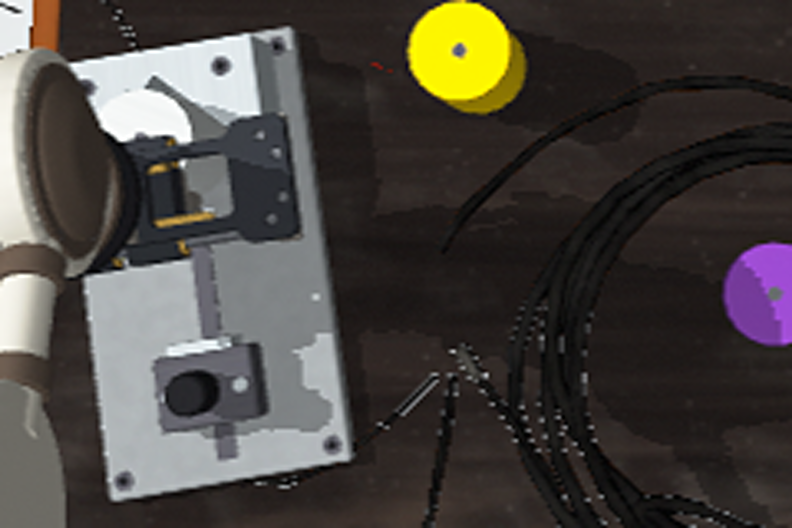

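The top view shows the clamp unmoved and the bar in the V, mostly hidden by the gripper. Force rises with almost no motion, so the bar looks home. I'll back off and check with the wrist camera.

>>> carry_out:
  steps:
    - [1, [-0.3, 0, 0], 0]
    - [1, [-1, 0, 0], 0]
    - [1, [-2, 0, 0], 0]
    - [1, [-2.6, 0, -1], 0]
    - [1, [-2.8, 0, -4], 0]
    - [1, [-3.0, 0, -7], 0]
    - [1, [-3.0, 0, -9], 0]
    - [1, [-3, 0, -9.8], 0]
    - [1, [-3, 0, -9.8], 0]
    - [1, [-3, 0, -9.8], 0]

```text
time: 12.9
eef_pos: [0.4972, 0.1965, 0.1335]
eef_rot: [[0.986, 0.168, -0.001], [0.168, -0.986, -0.0], [-0.001, -0.0, -1.0]]
ft_force: [0.1, 0.1, 0.4]
grip_width: 0.001
grip_force: 0.0
```

```bash
python3 - <<'E'
from h import *
c=viewer.get_calibration('wrist'); im=snap('wrist','w4.png'); np.save('c4.npy',c,allow_pickle=True)
R=np.array([[np.cos(.16784),-np.sin(.16784)],[np.sin(.16784),np.cos(.16784)]])
P=lambda x,y,z:tuple(np.round(proj('wrist',[*(R@[x,y]+[.4994,.19398]),z],c),1))
for q in [(.1046,0,.059),(.0586,.046,.059),(.0586,-.046,.059),(.065,0,.094),(.065,0.028,.094),(-.0732,-.0034,.077)]:print(q,P(*q))
cv2.imwrite('pics/w4c.png',cv2.resize(im[30:400,180:460,::-1],None,fx=1.6,fy=1.6,interpolation=cv2.INTER_CUBIC))
E
```

```text
(0.1046, 0, 0.059) (np.float64(325.7), np.float64(78.6))
(0.0586, 0.046, 0.059) (np.float64(252.0), np.float64(157.6))
(0.0586, -0.046, 0.059) (np.float64(398.7), np.float64(157.7))
(0.065, 0, 0.094) (np.float64(326.3), np.float64(150.3))
(0.065, 0.028, 0.094) (np.float64(273.9), np.float64(150.3))
(-0.0732, -0.0034, 0.077) (np.float64(329.8), np.float64(357.7))
```

View pics/w4c.png

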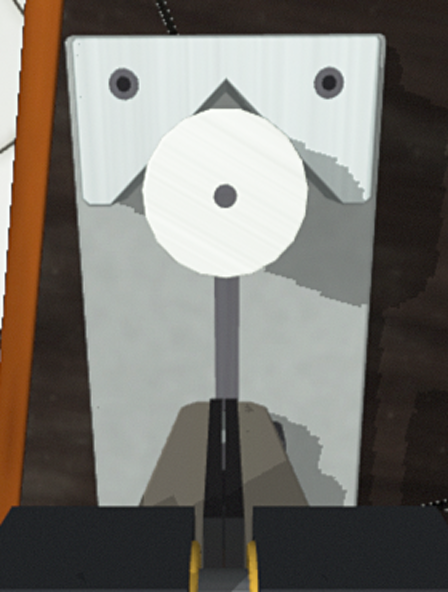

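The bar's top dot is at full-frame (321,152) and the valley at (321,79), symmetric between the faces. That matches home within 1 mm, and the bar is released. Next I'll go behind the knob.

>>> carry_out:
  steps:
    - [1, [-2, 0, 0], 0]
    - [1, [-5, 0, 0], 0]
    - [1, [-8, 0, 0], 0]
    - [1, [-10.6, 0, 0], 0]
    - [1, [-11.6, 0, 0], 0]
    - [1, [-11.6, 0, 2], 0]
    - [1, [-11.6, 0, 4.5], 0]
    - [1, [-11.6, 0, 6.8], 0]
    - [1, [-11.6, 0, 7.6], 0]
    - [1, [-11.6, 0, 7.6], 0]
    - [1, [-10.8, 0, 7.6], 0]
    - [1, [-10, 0, 7.6], 0]
    - [1, [-9.2, 0, 7.6], 0]
    - [1, [-8.4, 0, 7.6], 0]
    - [1, [-7.6, 0, 7.6], 0]
    - [1, [-6.8, 0, 7.6], 0]
    - [1, [-6.8, 0, 7.6], 0]

```text
time: 14.65
eef_pos: [0.4323, 0.1853, 0.0586]
eef_rot: [[0.986, 0.168, 0.002], [0.168, -0.986, 0.0], [0.002, -0.0, -1.0]]
ft_force: [0.2, 0.3, 0.1]
grip_width: 0.007
grip_force: 0.0
```

>>> carry_out:
  steps:
    - [1, [0.5, 0, 0], 0]
    - [1, [1.2, 0, 0], 0]
    - [1, [2, 0, 0], 0]
    - [1, [2.8, 0, 0], 0]
    - [1, [3.5, 0, 0], 0]
    - [1, [4.1, 0, 0], 0]
    - [1, [4.5, 0, 0], 0]
    - [1, [4.8, 0, 0], 0]
    - [1, [5.0, 0, 0], 0]
    - [1, [5.1, 0, 0], 0]
    - [1, [5.1, 0, 0], 0]

```text
time: 15.75
eef_pos: [0.4813, 0.1937, 0.0584]
eef_rot: [[0.986, 0.168, 0.0], [0.168, -0.986, -0.0], [0.0, 0.0, -1.0]]
ft_force: [-2.3, 0.4, -0.9]
grip_width: 0.003
grip_force: 1.0
```

>>> carry_out:
  steps:
    - [1, [0.1, 0, 0], 0]
    - [1, [0.2, 0, 0], 0]
    - [1, [0.25, 0, 0], 0]
    - [1, [0.25, 0, 0], 0]

```text
time: 16.15
eef_pos: [0.4837, 0.1941, 0.0584]
eef_rot: [[0.986, 0.168, 0.0], [0.168, -0.986, -0.0], [0.0, 0.0, -1.0]]
ft_force: [-2.7, 0.1, -1.4]
grip_width: 0.005
grip_force: 1.1
```

Only the slide friction shows so far, so I'll creep on until the force rises.

>>> carry_out:
  steps:
    - [1, [0.05, 0, 0], 0]
    - [1, [0.1, 0, 0], 0]
    - [1, [0.15, 0, 0], 0]
    - [1, [0.2, 0, 0], 0]
    - [1, [0.2, 0, 0], 0]

```text
time: 16.65
eef_pos: [0.4857, 0.1944, 0.0584]
eef_rot: [[0.986, 0.168, 0.0], [0.168, -0.986, 0.0], [0.0, 0.0, -1.0]]
ft_force: [-3.3, 1.6, -1.4]
grip_width: 0.006
grip_force: 1.1
```

>>> carry_out:
  steps:
    - [1, [0.05, 0, 0], 0]
    - [1, [0.1, 0, 0], 0]
    - [1, [0.15, 0, 0], 0]
    - [1, [0.2, 0, 0], 0]
    - [1, [0.2, 0, 0], 0]

```text
time: 17.15
eef_pos: [0.4864, 0.1946, 0.0583]
eef_rot: [[0.986, 0.168, -0.003], [0.168, -0.986, -0.001], [-0.003, 0.0, -1.0]]
ft_force: [-7.8, -1.4, 2.7]
grip_width: 0.003
grip_force: 3.7
```

>>> carry_out:
  steps:
    - [1, [0.06, 0, 0], 0]
    - [1, [0.12, 0, 0], 0]
    - [1, [0.12, 0, 0], 0]
    - [1, [0.12, 0, 0], 0]

```text
time: 17.55
eef_pos: [0.487, 0.1947, 0.0583]
eef_rot: [[0.986, 0.168, -0.004], [0.168, -0.986, -0.001], [-0.004, 0.0, -1.0]]
ft_force: [-9.7, -0.9, 4.4]
grip_width: 0.003
grip_force: 4.6
```

Pad is firmly against the bar. I'll back off, rise and look.

>>> carry_out:
  steps:
    - [1, [-0.4, 0, 0], 0]
    - [1, [-1.2, 0, 0], 0]
    - [1, [-2.5, 0, 0], 0]
    - [1, [-4, 0, -1], 0]
    - [1, [-5, 0, -4], 0]
    - [1, [-6, 0, -8], 0]
    - [1, [-7, 0, -12], 0]
    - [1, [-7, 0, -14], 0]
    - [1, [-7, 0, -14], 0]
    - [1, [-7, 0, -14], 0]

```text
time: 18.55
eef_pos: [0.42, 0.1832, 0.1982]
eef_rot: [[0.986, 0.168, 0.001], [0.168, -0.986, 0.0], [0.001, 0.0, -1.0]]
ft_force: [0.4, 0.8, -0.5]
grip_width: 0.006
grip_force: 0.0
```

```bash
python3 - <<'E'
from h import *
w=snap('wrist','w5.png')[...,::-1]; t=snap('top','t5.png')[...,::-1]; s=snap('scene','s5.png')[...,::-1]
a=cv2.resize(w[0:400,180:460],(392,560)); b=cv2.resize(s[220:380,180:380],(400,320)); c=cv2.resize(t[215:315,100:225],(400,240)) 
o=np.zeros((560,792,3),np.uint8); o[:,:392]=a; o[:320,392:]=b; o[320:,392:]=c; cv2.imwrite('pics/m5.png',o); print(arm.get_state()['ft_force'])
E
```

```text
[0.07666219 0.50775889 0.15806835]
```

View pics/m5.png

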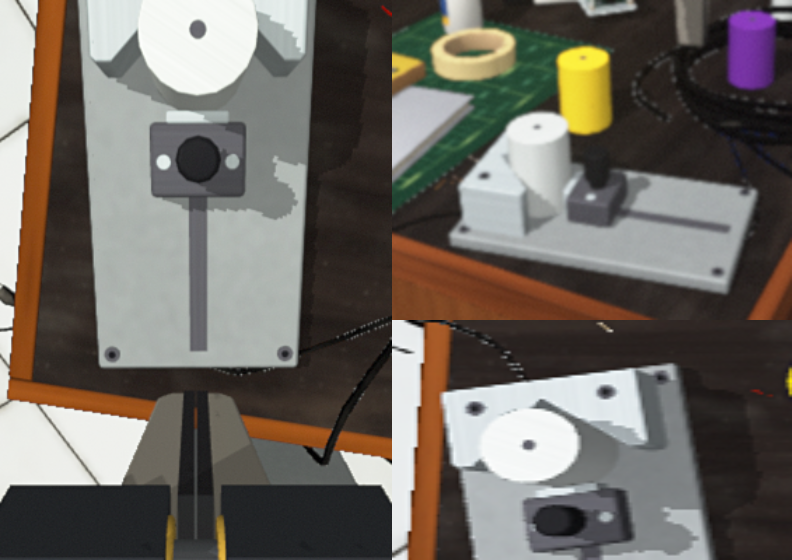

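The bar stands upright in the V with its top dot at composite (198,29). The clamp pad is up against it at (198,117), and the robot is clear of everything.

```bash
python3 -c "
from station import arm
print(arm.close_job())"
```

```text
the job is handed in; nothing more can be done
None
```

The thick bar stands upright in the V-block, pushed home (the camera puts it within about 1 mm) and let go, with the clamp then slid up until its pad met the bar; the job is handed in at about 19 s, no result shown, and I did not touch the thin bar, the circuit board unit or the look-alikes.

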